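Tip the reference tile out of its rocking well and lay it on the spectrometer stage

TASK

Press down the end of the long white tile that lies over the finger dip of its holder, so that the other end tips well up, then take the tile by its raised end and lay it flat in the middle of the spectrometer's round steel stage. Leave the round white disc lying as it is in the other holder.

Things in the scene. Friction and masses are not known exactly. Their poses are not given: they have to be found in the camera images.
- tile_center (a point): Centre of the loose white ceramic tile, a slab 90 x 36 x 8 mm (70 g), x along its length, z up. It fills a well (2 mm play each side) in a dark grey metal holder 120 x 80 x 34 mm on the bench, its top flush with the holder's top. Press its -x end, about 30 mm from the centre: there the well is open with a hollow below (finger dip). It lies on a rocker pivoted across the well 10 mm below its centre.
- tile_holder_rocker (a joint): Tilt of the steel rocker plate under the long tile, rad: 0 = level, tile flush; 0.4 = at its stop, the tile's +x end about 17 mm above the holder's top. Stiff pivot: 2 to 5 N on the tile's -x end turn it, and it stays, with the tile on it, at the angle where it is left.
- stage_center (a point): Centre of the top face of the spectrometer's flat round steel stage, 124 mm across, 150 mm above the bench, on the instrument's rounded blue nose; z up. y points back over the white housing; 135 mm that way stands a steel column 30 mm thick, with a press arm turned away from the stage, rising 160 mm above the stage. The housing is no higher than the stage.
- disc_center (a point): Centre (half-way up) of the loose round white ceramic disc, diameter 50 mm, 8 mm thick, flush in a second dark grey metal holder of the same outer size and kind (also on a rocker): not to be used; z is its top.
There are look-alikes about, which are no part of the job. What is shaped like the part that bears tile_center but brown or pink is not meant.

How it is judged:
On the way:
1. the long tile is tipped up in its well, by 0.2 rad (11 degrees) or more, its middle not lifted out (value of joint tile_holder_rocker above 0.2 rad and angle between tile_center's own z axis and vertical above 0.15 rad and distance of tile_center from where it was at the start of the episode below 0.015 m), for 0.2 s.
At the end, for the whole second after the job is handed in: The long tile lies flat on the stage, top face up (within 7 degrees), its centre within 20 mm of the stage's centre seen from above, released and at rest; the round disc lies flat in its holder where it was (within 10 mm and 8 degrees) (horizontal distance between tile_center and stage_center below 0.02 m and z of tile_center in the frame of stage_center between 0.001 and 0.008 m and angle between tile_center's own z axis and vertical below 0.12 rad and distance of disc_center from where it was at the start of the episode below 0.01 m and angle between disc_center's own z axis and vertical below 0.15 rad); the robot touches nothing.
It fails at once if the round disc is tipped by more than 0.15 rad or moved by more than 10 mm (distance of disc_center from where it was at the start of the episode above 0.01 m or angle between disc_center's own z axis and vertical above 0.15 rad).
It also fails if it takes over 48 s, if anything falls off the work surface, if the arm or the gripper's body presses on something with over 40 N, if the wrist force passes 120 N, or if a joint passes its speed limit or range.

ROBOT

A 7-joint arm with a two-finger parallel gripper is mounted at the origin on the work surface. World frame = base frame: x ahead of the robot, y to its left, z up, the work surface at z = 0. Lengths are in m, angles in rad, forces in N, time in s.
With the tool pointing down it reaches from about 0.425 to 0.875 m from the base axis. Payload 4.7 kg.
Tool frame: the origin (TCP) lies at the very end of the fingers, on their centre line; the grasp point (between the pads) lies 19 mm behind it; z points along the fingers, y is the line along which they close (so a half turn about z gives the same grasp; the last joint's range is limited). The gripper opens to 87 mm and grips with 3 to 60 N. Pads are 19 mm wide; open, the fingers measure 117 mm over their backs; the gripper's body (75 mm by 190 mm) begins 51 mm behind the grasp point.
Start: joints at [1.277, 0.321, -0.07, 1.45, 0.023, 1.371, -0.057], TCP at [0.197, -0.619, 0.223] pointing down, gripper open.
Joint ranges: [-2.86, 2.86], [-0.3, 2.09], [-1.38, 1.24], [0.06, 2.45], [-1.56, 4.7], [0.09, 2.05], [-2.69, 2.69]. Speed limits (rad/s): [2.57, 2.57, 3.14, 3.14, 3.14, 3.14, 3.14].

INTERFACE

Orientations are given as a rotation vector (axis times angle).
In Python, from bench import ctrl, imaging, ticket gives the robot as it stands.
- The arm moves only by the tool jog_arm, never from a script. Its argument "rows" is text: rows parted by semicolons, each of 7 numbers parted by spaces: the shift along the tool's x, y, z in cm, then the turn, a rotation vector about the tool's x, y, z in rad, then the closure, from -1 (fully open) to 1 (shut), so that 0 is half open. A call has 1 to 5 rows; each row shifts and turns the commanded pose from where the row before left it, along the tool's axes as they then stand; what a row does not reach is not made up. A row lasts 1/8 s, in which the tool goes at most 62.5 mm and 10.7 degrees, less where a joint would pass 70% of its speed; a pose out of reach is approached as far as the arm can. A call with a gripper value outside its range is refused whole. The fingers move at their own pace and stop on an object; "force" is the grip in N (left out, the last holds). Time passes only in rows, so rows that do not move let the fingers close. It gives the time, the measured TCP pose, the force, the opening and the grip force at its end, in the units of the state.
- ctrl.get_state(): the state, without advancing time (a new reading comes with each control period).
- imaging.get_image(name): name is "scene" or "top"; returns a dict with "img" (480x640x3 uint8, blue, green, red), "vertical_fov" (degrees; the focal length in pixels is half the picture's height over the tangent of half this angle, whatever the lens; pixels are square), "cx", "cy" (the principal point, pixels), "k1" (the pictures are not rectified: a ray, as slopes to the right and down, at radius r is drawn at 1 + k1 r^2 times it, then the intrinsics apply), "origin" and "orientation" of the camera in the world. Camera axes: x right, y down, z forward; pixel columns grow to the right and rows downward; lengths in m; the calibration is good to about 2 mm. A picture is of the moment at which its call begins. There is no depth.
- ticket.close_job(): hands the job in; it is judged then, once.
The state is a dict: "time": time; "joint_positions": joint angles; "qd": joint speeds; "joint_torque": joint torques, N m; "position": TCP position; "tool_rot": TCP orientation; "ft_force": force on the tool from outside, world axes, zero at the start; "torque": the same for the moment, N m; "grip_width": opening from 0.0 (shut) to 1.0 (fully open); "grip_force": force on a finger pad.
Only numpy, scipy, OpenCV 4.12 (cv2) and the standard library are available. Lean on these libraries where they do the work, as an engineer would, in place of code of your own. Each camera call takes 0.05 s, during which the arm holds its last target. There are 200 camera calls.

## Working session

There is one attempt and no reset: what is moved stays moved. The work goes in short steps, Python scripts to look and compute and a tool call to move; the robot and the scene stay as the last step left them, time stands still between calls to the robot, and variables do not carry over. Pictures are saved under pics/ and viewed, at most 10 in all, crops included, and the job is handed in when it is done.

Besides the shell and the picture viewer there is one more tool, called after "Emit:" as name(argument=value, ...) on one line, values as JSON. jog_arm: Moves the arm, as the interface text tells. Its arguments: {"type":"object","properties":{"rows":{"type":"string"},"force":{"type":"number"}},"required":["rows"]}

```bash
mkdir -p pics
cat > h.py <<'E'
import numpy as np, cv2
from scipy.spatial.transform import Rotation as R
from bench import ctrl, imaging, ticket
def cam(d):
    f=240/np.tan(np.radians(d["vertical_fov"])/2)
    o=np.array(d["orientation"],float)
    M=o if o.shape==(3,3) else R.from_rotvec(o).as_matrix()
    return f,M,np.array(d["origin"],float)
def hit(d,u,v,z):
    f,M,o=cam(d); p=np.array([(u-d["cx"])/f,(v-d["cy"])/f]); q=p.copy()
    for _ in range(30): q=p/(1+d["k1"]*(q@q))
    r=M@np.array([q[0],q[1],1.]); return o+r*(z-o[2])/r[2]
def proj(d,X):
    f,M,o=cam(d); c=M.T@(np.array(X)-o); q=c[:2]/c[2]; q=q*(1+d["k1"]*(q@q)); return q*f+[d["cx"],d["cy"]]
def shot(name,fn):
    d=imaging.get_image(name); cv2.imwrite("pics/"+fn,d["img"]); return d
E
python3 - <<'E'
from h import *
import pickle
for n in("scene","top"):
    d=shot(n,n+"0.png"); pickle.dump(d,open(n+".pkl","wb")); print(n,{k:v for k,v in d.items() if k!="img"})
print(ctrl.get_state())
E
```

```text
scene {'vertical_fov': 56.57920448853921, 'cx': 315.07815959469264, 'cy': 228.95972514765106, 'k1': -0.09550607887862456, 'origin': array([0.92139557, 0.27107524, 0.78719206]), 'orientation': array([-1.39825125, -2.32607512,  0.75068003])}
top {'vertical_fov': 46.391007948941514, 'cx': 321.797047707374, 'cy': 248.8246900302604, 'k1': -0.07220901714383934, 'origin': array([0.38007097, 0.02863325, 1.14434494]), 'orientation': array([-2.20011893,  2.15012462, -0.11265775])}
{'time': 0.1, 'joint_positions': array([ 1.27709982,  0.32173564, -0.07004476,  1.45154872,  0.02260138,
        1.37078527, -0.05692483]), 'qd': array([-0.00014277, -0.001772  ,  0.00145054, -0.00159559,  0.0017813 ,
        0.00081892, -0.00025835]), 'joint_torque': array([ 9.04893773e-05, -4.92571414e+01, -4.05655531e-01, -3.13401997e+01,
       -6.42249640e-02,  3.94579454e-02,  6.93546281e-05]), 'position': array([ 0.19670555, -0.61900954,  0.2215813 ]), 'tool_rot': array([-3.10283855e+00, -4.81272309e-01,  5.71358077e-04]), 'ft_force': array([-0.34965957, -0.2615281 ,  0.26530836]), 'torque': array([-0.05904063,  0.03938484,  0.02672454]), 'grip_force': 0.0, 'grip_width': 0.996697977871144}
```

View pics/top0.png

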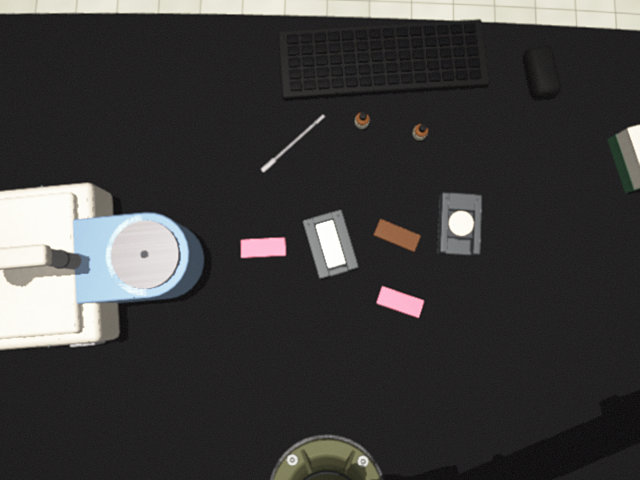

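View pics/scene0.png

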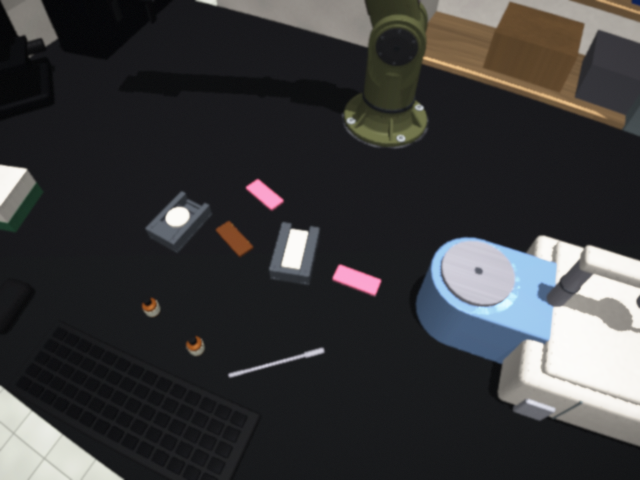

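The top view shows the tile at about (330,244), its holder at (330,244), the stage at (144,254) and the disc at (461,223). The scene view shows the tile at (295,249) and the stage at (478,272). Next I measure them and enlarge the holder to find the dip.

Run:
```python
from h import *
import pickle
D={n:pickle.load(open(n+".pkl","rb")) for n in("scene","top")}
a=cv2.resize(D["top"]["img"][200:290,290:370],None,fx=5,fy=5,interpolation=cv2.INTER_CUBIC)
b=cv2.resize(D["scene"]["img"][210:300,255:335],None,fx=5,fy=5,interpolation=cv2.INTER_CUBIC)
cv2.imwrite("pics/crop.png",np.hstack([a,b]))
for n,(x0,x1,y0,y1) in {"top":(305,357,210,280),"scene":(270,320,222,285)}.items():
    d=D[n]; g=np.zeros((480,640),np.uint8); g[y0:y1,x0:x1]=(d["img"][y0:y1,x0:x1].min(2)>165)
    c=max(cv2.findContours(g,0,2)[0],key=cv2.contourArea).reshape(-1,2)
    P=np.array([hit(d,u,v,.034)[:2] for u,v in c])
    r=cv2.minAreaRect((P*1000).astype(np.float32)); print(n,"tile",r,cv2.boxPoints(r).round(0).tolist())
# stage ellipse
for n,(x0,x1,y0,y1) in {"top":(100,190,210,300),"scene":(430,530,230,315)}.items():
    d=D[n]; im=d["img"].astype(int); g=np.zeros((480,640),np.uint8)
    s=(im.max(2)-im.min(2)<38)&(im.min(2)>90); g[y0:y1,x0:x1]=s[y0:y1,x0:x1]
    c=max(cv2.findContours(g,0,2)[0],key=cv2.contourArea).reshape(-1,2)
    P=np.array([hit(d,u,v,.15)[:2] for u,v in c]); print(n,"stage",cv2.minEnclosingCircle((P*1000).astype(np.float32)),cv2.fitEllipse((P*1000).astype(np.float32)))
print("hub",hit(D["top"],144,254,.15),hit(D["scene"],478,270.5,.15), "disc",hit(D["top"],461,223,.034))
```

```text
top tile ((498.5062255859375, 6.071392059326172), (91.57579040527344, 38.05022430419922), 17.74891471862793) [[449.0, 10.0], [461.0, -26.0], [548.0, 2.0], [536.0, 38.0]]
scene tile ((497.32135009765625, 5.684684753417969), (93.3682861328125, 38.50489044189453), 17.490949630737305) [[447.0, 10.0], [459.0, -27.0], [548.0, 1.0], [536.0, 38.0]]
top stage ((457.2549133300781, 348.15179443359375), 71.8889389038086) ((459.1744079589844, 344.67041015625), (130.07855224609375, 135.41659545898438), 106.5471420288086)
scene stage ((460.3464050292969, 339.361083984375), 64.03256225585938) ((460.39959716796875, 340.1358947753906), (121.59507751464844, 126.54676055908203), 81.44384002685547)
hub [0.45962717 0.34082817 0.15      ] [0.45737571 0.3402952  0.15      ] disc [ 0.54641285 -0.25709012  0.034     ]
```

View pics/crop.png

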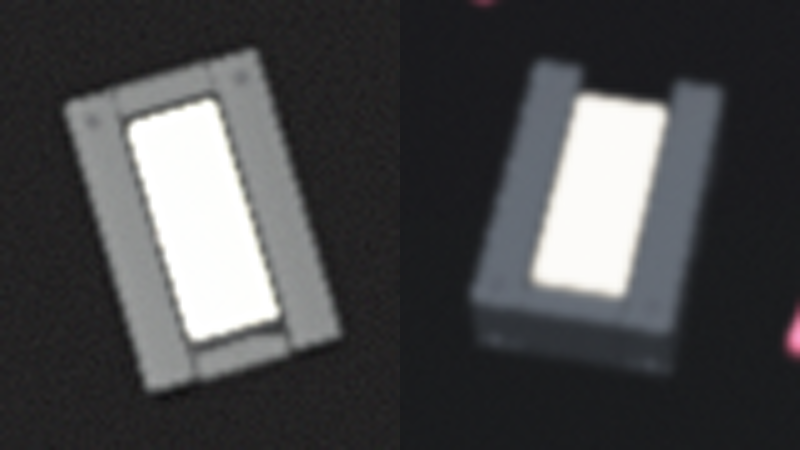

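The crop shows the open, hollow dip end at the bottom of the top view, which is the side nearer the robot. The tile's +x therefore points away from the robot, at a yaw of about 17.6°. The tile centre is about (0.498, 0.006), and the stage centre about (0.460, 0.340).

The tool is already aligned with the tile. I'll carry it over and turn it by half a turn, to leave wrist range for the placing.

Emit:
jog_arm(rows="3 -3.4 0 0 0 0 1; 3 -3.4 0 0 0 0 1; 3 -3.4 0 0 0 0 1; 3 -3.4 0 0 0 0 1; 3 -3.4 0 0 0 0 1")

```text
time: 0.72
position: [0.2887, -0.4103, 0.2222]
tool_rot: [-3.104, -0.482, 0.0]
ft_force: [0.4, -0.1, 0.8]
grip_width: 0.52
grip_force: 0.0
```

Emit:
jog_arm(rows="3 -3.4 0 0 0 0 1; 3 -3.4 0 0 0 0 1; 3 -3.4 0 0 0 0 1; 3 -3.4 0 0 0 0 1; 3 -3.4 0 0 0 0 1")

```text
time: 1.35
position: [0.38, -0.203, 0.2223]
tool_rot: [3.104, 0.482, -0.001]
ft_force: [0.6, -0.8, 0.4]
grip_width: 0.024
grip_force: 0.0
```

Emit:
jog_arm(rows="3 -3.4 0 0 0 0 1; 3 -3.4 0 0 0 0 1; 3 -3.4 0 0 0 0 1; 3 -3.4 0 0 0 0 1; 2.7 -2.8 0 0 0 0 1")

```text
time: 1.98
position: [0.4703, -0.0019, 0.2224]
tool_rot: [3.104, 0.483, -0.0]
ft_force: [0.7, 0.1, -0.6]
grip_width: 0.005
grip_force: 0.0
```

Emit:
jog_arm(rows="0 0 2 0 0 -0.18 1; 0 0 2 0 0 -0.18 1; 0 0 2 0 0 -0.18 1; 0 0 2 0 0 -0.18 1; 0 0 2 0 0 -0.18 1")

```text
time: 2.6
position: [0.4698, -0.0038, 0.1216]
tool_rot: [-2.58, -1.792, 0.001]
ft_force: [0.4, -0.1, -0.7]
grip_width: 0.008
grip_force: 0.0
```

Emit:
jog_arm(rows="0 0 1 0 0 -0.18 1; 0 0 1 0 0 -0.18 1; 0 0 1 0 0 -0.18 1; 0 0 0 0 0 -0.18 1; 0 0 0 0 0 -0.18 1")

```text
time: 3.22
position: [0.4697, -0.0037, 0.092]
tool_rot: [-1.544, -2.735, 0.001]
ft_force: [0.6, -0.7, 0.1]
grip_width: 0.005
grip_force: 0.0
```

Emit:
jog_arm(rows="0 0 0 0 0 -0.18 1; 0 0 0 0 0 -0.18 1; 0 0 0 0 0 -0.18 1; 0 0 0 0 0 -0.18 1; 0 0 0 0 0 -0.18 1")

```text
time: 3.85
position: [0.4698, -0.0038, 0.0922]
tool_rot: [-0.201, -3.135, 0.0]
ft_force: [-0.2, 0.5, -0.7]
grip_width: 0.001
grip_force: 0.0
```

Emit:
jog_arm(rows="0 0 0 0 0 -0.18 1; 0 0 0 0 0 -0.18 1; 0 0 0 0 0 -0.08 1; 0 0 0 0 0 0 1")

```text
time: 4.35
position: [0.4699, -0.0038, 0.0923]
tool_rot: [0.477, -3.105, -0.0]
ft_force: [-0.2, -0.6, -0.2]
grip_width: 0.008
grip_force: 0.0
```

```bash
cat >> h.py <<'E'
TC=np.array([.498,.006]); YAW=np.radians(17.65); EX=np.array([np.cos(YAW),np.sin(YAW),0])
def todo(p,yaw,pitch=0):
    """shift (cm, tool axes now) and turn (rotvec, tool axes) to TCP p, tool x at yaw; pitch: tool turned about own y"""
    s=ctrl.get_state(); C=R.from_rotvec(s["tool_rot"])
    T=R.from_euler("z",yaw)*R.from_euler("x",np.pi)*R.from_euler("y",pitch)
    print("t",s["time"],"pos",s["position"].round(4),"w",s["grip_width"],"F",s["ft_force"].round(1),"q",s["joint_positions"].round(2))
    print("shift cm",(C.inv().apply(np.array(p)-s["position"])*100).round(2),"turn",(C.inv()*T).as_rotvec().round(3))
E
python3 - <<'E'
from h import *
p=np.r_[TC,.06]-.035*EX; print(p); todo(p,YAW+np.pi)
E
```

```text
[ 0.46464757 -0.00461206  0.06      ]
t 4.35 pos [ 0.4699 -0.0038  0.0923] w 0.007993753323397667 F [-0.2 -0.6 -0.2] q [ 0.83  0.12 -0.91  2.01  0.11  1.06  1.74]
shift cm [0.52 0.08 3.23] turn [ 0.    -0.001 -0.003]
```

Emit:
jog_arm(rows="0.5 0.1 2 0 0 0 1; 0 0 2 0 0 0 1; 0 0 1 0 0 0 1; 0 0 0.5 0 0 0 1; 0 0 0 0 0 0 1")

```text
time: 4.97
position: [0.4652, -0.0042, 0.0376]
tool_rot: [0.479, -3.105, -0.0]
ft_force: [0.1, 0.4, 1.2]
grip_width: 0.002
grip_force: 0.0
```

Emit:
jog_arm(rows="0 0 0.3 0 0 0 1; 0 0 0.2 0 0 0 1; 0 0 0.2 0 0 0 1")

```text
time: 5.35
position: [0.4648, -0.0047, 0.0306]
tool_rot: [0.479, -3.104, 0.001]
ft_force: [-2.3, -1.0, 2.7]
grip_width: 0.009
grip_force: 1.5
```

Emit:
jog_arm(rows="0 0 0.2 0 0 0 1; 0 0 0.2 0 0 0 1; 0 0 0 0 0 0 1")

```text
time: 5.72
position: [0.4649, -0.0043, 0.0263]
tool_rot: [0.479, -3.105, -0.0]
ft_force: [-1.4, -0.4, 1.0]
grip_width: 0.01
grip_force: 0.8
```

Emit:
jog_arm(rows="0 0 0.1 0 0 0 1; 0 0 0.1 0 0 0 1; 0 0 0 0 0 0 1")

```text
time: 6.1
position: [0.4649, -0.0043, 0.0247]
tool_rot: [0.479, -3.104, 0.0]
ft_force: [-4.3, -0.6, 5.0]
grip_width: 0.009
grip_force: 3.2
```

Emit:
jog_arm(rows="0 0 0 0 0 0 1; 0 0 -1 0 0 0 1; 0 0 -4 0 0 0 1; 0 0 -5 0 0 0 -0.3; 0 0 -2 0 0 0 -0.3")

```text
time: 6.72
position: [0.4678, -0.0037, 0.1481]
tool_rot: [-0.479, 3.098, -0.004]
ft_force: [0.3, -0.3, -0.8]
grip_width: 0.152
grip_force: 0.0
```

Run:
```python
from h import *
d=shot("scene","s1.png"); e=shot("top","t1.png")
a=cv2.resize(d["img"][210:300,255:335],None,fx=5,fy=5,interpolation=cv2.INTER_CUBIC)
b=cv2.resize(e["img"][200:290,290:370],None,fx=5,fy=5,interpolation=cv2.INTER_CUBIC)
for th in (.3,.35,.4):
  for y in(-18,18):
    n=np.array([-EX[1],EX[0],0]); c,s=np.cos(th),np.sin(th)
    P=np.r_[TC,.02]+EX*(.045*c-.014*s)+n*y/1000+np.array([0,0,.045*s+.014*c])
    u=proj(d,P); print(th,y,u.round(1)); 
    if th==.35: cv2.circle(a,tuple(((u-[255,210])*5+2).astype(int)),3,(0,0,255),1)
cv2.imwrite("pics/c1.png",np.hstack([a,b]))
```

```text
0.3 -18 [281.3 259.8]
0.3 18 [299.4 262.7]
0.35 -18 [281.4 258.7]
0.35 18 [299.5 261.5]
0.4 -18 [281.6 257.6]
0.4 18 [299.6 260.4]
```

View pics/c1.png

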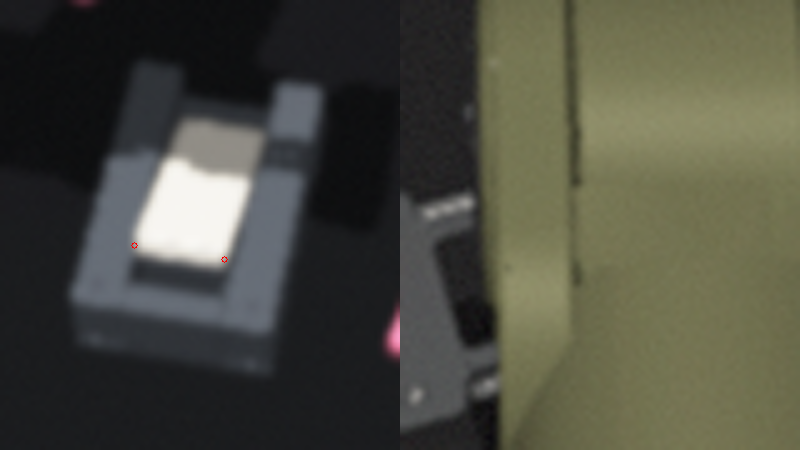

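The scene crop shows the tile tipped, its raised top edge at about (282,259) to (300,263), which is roughly 0.35 rad. Next I go to the grasp above the raised end, with the tool pitched along the tile's normal.

Run:
```python
from h import *
th=.35;c,s=np.cos(th),np.sin(th)
g=np.r_[TC,.02]+EX*(.036*c-.0075*s)+[0,0,.036*s+.0075*c]
print(g); h=g+.04*(np.array([0,0,c])-EX*s); print(h); todo(h,YAW+np.pi,-th)
```

```text
[0.52777484 0.01547374 0.03938962]
[0.51470458 0.01131505 0.07696452]
t 6.825 pos [ 0.468  -0.0041  0.1476] w 0.23807513055811683 F [0.2 0.4 0.3] q [ 0.88  0.02 -0.93  1.96  0.02  1.16  1.83]
shift cm [-4.88  0.09  7.09] turn [-0.004 -0.344 -0.001]
```

Emit:
jog_arm(rows="-2.5 0.1 0 0 0 0 -0.5; -2.4 0 2 0 0 0 -0.5; 0 0 2.5 0 -0.172 0 -0.5; 0 0 0 0 -0.172 0 -0.5; 0 0 0 0 0 0 -0.5")

```text
time: 7.45
position: [0.5066, 0.0128, 0.0963]
tool_rot: [-0.433, 2.805, 0.077]
ft_force: [0.1, -1.3, 0.3]
grip_width: 0.734
grip_force: 0.0
```

Run:
```python
from h import *
todo([0.5278,.0155,.0394],YAW+np.pi,-.35)
```

```text
t 7.45 pos [0.5066 0.0128 0.0963] w 0.7335796694243069 F [ 0.1 -1.3  0.3] q [ 1.   -0.08 -0.96  2.17 -0.26  0.74  2.08]
shift cm [-0.28 -0.42  6.06] turn [ 0.006 -0.043 -0.003]
```

Emit:
jog_arm(rows="-0.3 -0.4 2 0 -0.04 0 -0.5; 0 0 1.5 0 0 0 -0.5; 0 0 0 0 0 0 -0.5")

```text
time: 7.82
position: [0.526, 0.0163, 0.0669]
tool_rot: [-0.433, 2.76, 0.091]
ft_force: [-0.4, -0.0, -0.5]
grip_width: 0.755
grip_force: 0.0
```

Run:
```python
from h import *
todo([0.5278,.0155,.0394],YAW+np.pi,-.35)
d=shot("scene","s2.png")
cv2.imwrite("pics/c2.png",cv2.resize(d["img"][170:300,220:380],None,fx=4,fy=4,interpolation=cv2.INTER_CUBIC))
```

```text
t 7.825 pos [0.526  0.0163 0.0669] w 0.7549584038367171 F [-0.4 -0.  -0.5] q [ 0.99  0.02 -0.99  2.19 -0.18  0.61  2.02]
shift cm [ 0.81 -0.16  2.63] turn [0.011 0.002 0.001]
```

View pics/c2.png

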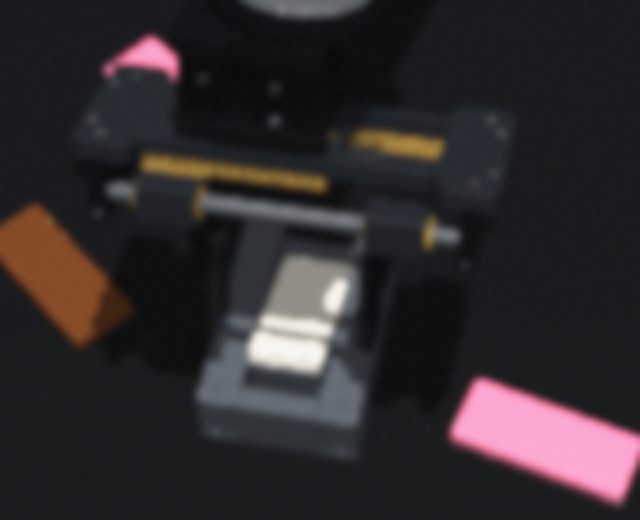

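The picture shows the fingers straddling the tile, with its raised end at about (287,260) and clear on both sides. I go down the rest of the way and close.

Emit:
jog_arm(rows="0.8 -0.1 0.6 0.01 0 0 -0.5; 0 0 1 0 0 0 -0.5; 0 0 0.7 0 0 0 -0.5; 0 0 0.2 0 0 0 -0.5; 0 0 0 0 0 0 -0.5")

```text
time: 8.5
position: [0.5264, 0.0146, 0.0407]
tool_rot: [-0.428, 2.759, 0.074]
ft_force: [0.2, -0.7, 0.6]
grip_width: 0.751
grip_force: 0.0
```

Run:
```python
from h import *
todo([0.5278,.0155,.0394],YAW+np.pi,-.35)
```

```text
t 8.5 pos [0.5264 0.0146 0.0407] w 0.7507243612217598 F [ 0.2 -0.7  0.6] q [ 0.96  0.09 -0.98  2.22 -0.05  0.54  1.92]
shift cm [-0.11  0.05  0.18] turn [-0.002  0.003  0.001]
```

Emit:
jog_arm(rows="-0.1 0 0.1 0 0 0 -0.5; 0 0 0 0 0 0 0.2; 0 0 0 0 0 0 0.4; 0 0 0 0 0 0 0.6; 0 0 0 0 0 0 0.8", force=20)

```text
time: 9.12
position: [0.5277, 0.0149, 0.0401]
tool_rot: [-0.428, 2.759, 0.074]
ft_force: [-0.7, -0.3, 0.7]
grip_width: 0.408
grip_force: 21.0
```

Emit:
jog_arm(rows="0 0 0 0 0 0 1; 0 0 0 0 0 0 1; 0 0 0 0 0 0 1", force=40)

```text
time: 9.5
position: [0.5277, 0.0149, 0.04]
tool_rot: [-0.428, 2.759, 0.074]
ft_force: [-0.9, -0.4, 1.5]
grip_width: 0.403
grip_force: 40.6
```

Emit:
jog_arm(rows="0 0 -0.5 0 0 0 1; 0 0 -1 0 0 0 1; 0 0 -1.5 0 0 0 1; 0 0 -3 0 0 0 1; 0 0 -4 0 0 0 1")

```text
time: 10.12
position: [0.4934, 0.0053, 0.134]
tool_rot: [-0.429, 2.76, 0.077]
ft_force: [0.9, -2.2, -1.1]
grip_width: 0.403
grip_force: 40.0
```

Emit:
jog_arm(rows="0 0 -4 0 0 0 1; 0 0 -4 0 0.17 0 1; 0 0 -4 0 0.18 0 1; 0 0 -3 0 0 0 1; 0 0 0 0 0 0 1")

```text
time: 10.75
position: [0.4627, -0.0049, 0.2799]
tool_rot: [-0.483, 3.098, -0.001]
ft_force: [1.3, -0.6, -2.0]
grip_width: 0.407
grip_force: 40.0
```

Run:
```python
from h import *
# place: tile +x heading b (deg); tool x opposite
b=np.radians(-60); EB=np.array([np.cos(b),np.sin(b),0])
p=np.array([.459,.340,.22])+.036*EB; print(p); todo(p,b+np.pi)
d=shot("scene","s3.png")
cv2.imwrite("pics/c3.png",cv2.resize(d["img"][90:270,180:420],None,fx=3,fy=3,interpolation=cv2.INTER_CUBIC))
```

```text
[0.477      0.30882309 0.22      ]
t 10.75 pos [ 0.4627 -0.0049  0.2799] w 0.406704307661634 F [ 1.3 -0.6 -2. ] q [ 0.93 -0.12 -0.89  1.78 -0.1   1.43  1.94]
shift cm [-10.87  29.46   6.01] turn [0.003 0.007 1.356]
```

View pics/c3.png

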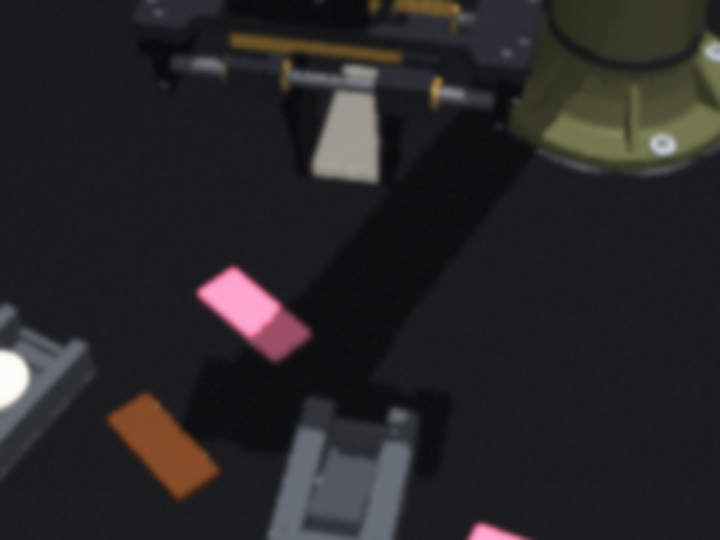

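The tile is held in the fingers and the holder is empty. I carry it to the stage and turn it there.

Emit:
jog_arm(rows="-1.4 3.7 0 0 0 0 1; -1.4 3.7 0 0 0 0 1; -1.4 3.7 0 0 0 0 1; -1.4 3.7 0 0 0 0 1; -1.3 3.7 0 0 0 0 1")

```text
time: 11.42
position: [0.4697, 0.192, 0.2767]
tool_rot: [-0.48, 3.103, -0.006]
ft_force: [0.0, 0.2, -0.9]
grip_width: 0.408
grip_force: 40.0
```

Emit:
jog_arm(rows="-1.4 3.7 0 0 0 0 1; -1.3 3.7 0 0 0 0 1; -1.3 3.5 0 0 0 0 1; 0 0 0 0 0 0.17 1; 0 0 0 0 0 0.17 1")

```text
time: 12.05
position: [0.4744, 0.3076, 0.2762]
tool_rot: [0.056, 3.14, -0.004]
ft_force: [0.5, -0.1, 0.0]
grip_width: 0.405
grip_force: 40.0
```

Emit:
jog_arm(rows="0 0 0 0 0 0.17 1; 0 0 0 0 0 0.17 1; 0 0 0 0 0 0.17 1; 0 0 0 0 0 0.17 1; 0 0 0 0 0 0.17 1")

```text
time: 12.68
position: [0.4748, 0.3066, 0.2765]
tool_rot: [1.348, 2.835, -0.003]
ft_force: [0.1, -0.0, -1.4]
grip_width: 0.406
grip_force: 40.0
```

Emit:
jog_arm(rows="0 0 2 0 0 0.16 1; 0 0 2 0 0 0 1; 0 0 2 0 0 0 1; 0 0 2 0 0 0 1; 0 0 0 0 0 0 1")

```text
time: 13.3
position: [0.4753, 0.3065, 0.1959]
tool_rot: [1.562, 2.724, -0.003]
ft_force: [0.1, 0.7, -0.9]
grip_width: 0.404
grip_force: 40.0
```

Run:
```python
from h import *
b=np.radians(-60); EB=np.array([np.cos(b),np.sin(b),0])
p=np.array([.459,.340,.155])+.036*EB; print(p); todo(p,b+np.pi)
d=shot("scene","s4.png");e=shot("top","t4.png")
cv2.imwrite("pics/c4.png",np.hstack([cv2.resize(i,(400,400),interpolation=cv2.INTER_CUBIC) for i in(d["img"][190:330,410:550],e["img"][190:330,70:210])]))
```

```text
[0.477      0.30882309 0.155     ]
t 13.3 pos [0.4753 0.3065 0.1959] w 0.4035889585316015 F [ 0.1  0.7 -0.9] q [ 0.2   0.28 -0.96  1.68  0.24  1.31 -0.27]
shift cm [0.12 0.27 4.09] turn [-0.001  0.002  0.006]
```

View pics/c4.png

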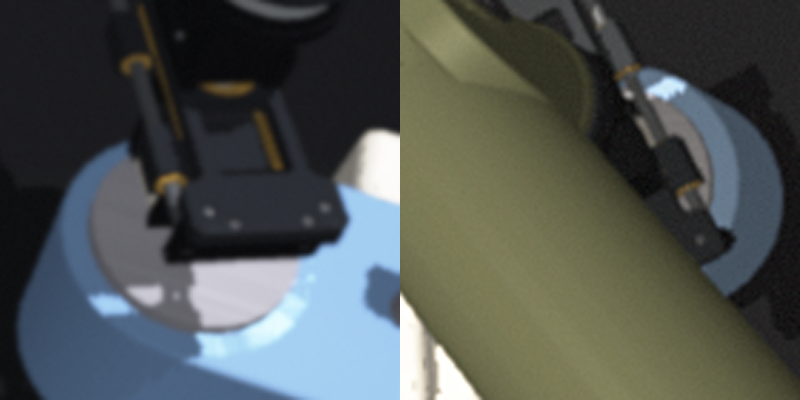

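The gripper hides the tile in both views, at about (470,260) in the scene and (185,245) in the top picture. I lower it by feel.

Emit:
jog_arm(rows="0.1 0.3 1.5 0 0 0 1; 0 0 1.2 0 0 0 1; 0 0 0.6 0 0 0 1; 0 0 0.2 0 0 0 1; 0 0 0 0 0 0 1")

```text
time: 14.02
position: [0.4785, 0.3099, 0.1631]
tool_rot: [1.562, 2.722, 0.002]
ft_force: [-1.0, 0.1, 0.1]
grip_width: 0.405
grip_force: 40.0
```

Emit:
jog_arm(rows="0 0 0.2 0 0 0 1; 0 0 0 0 0 0 1")

```text
time: 14.28
position: [0.4785, 0.3098, 0.1612]
tool_rot: [1.562, 2.722, 0.002]
ft_force: [-0.2, -0.2, -0.9]
grip_width: 0.405
grip_force: 40.0
```

Emit:
jog_arm(rows="0 0 0.2 0 0 0 1; 0 0 0.2 0 0 0 1; 0 0 0.1 0 0 0 1; 0 0 0 0 0 0 1")

```text
time: 14.78
position: [0.4784, 0.3098, 0.1559]
tool_rot: [1.563, 2.722, 0.001]
ft_force: [0.5, 0.0, -0.7]
grip_width: 0.405
grip_force: 40.0
```

Emit:
jog_arm(rows="0 0 0.1 0 0 0 1; 0 0 0.1 0 0 0 1; 0 0 0 0 0 0 1")

```text
time: 15.15
position: [0.4786, 0.3098, 0.1541]
tool_rot: [1.562, 2.722, 0.002]
ft_force: [0.7, 0.3, -0.9]
grip_width: 0.403
grip_force: 40.0
```

Emit:
jog_arm(rows="0 0 0.1 0 0 0 1; 0 0 0 0 0 0 1")

```text
time: 15.4
position: [0.4787, 0.3098, 0.1532]
tool_rot: [1.563, 2.722, 0.002]
ft_force: [-0.4, -0.0, 1.1]
grip_width: 0.406
grip_force: 40.0
```

Emit:
jog_arm(rows="0 0 0.1 0 0 0 1; 0 0 0 0 0 0 1")

```text
time: 15.65
position: [0.4787, 0.3097, 0.1522]
tool_rot: [1.563, 2.721, 0.002]
ft_force: [0.4, -0.7, 1.8]
grip_width: 0.401
grip_force: 40.0
```

Emit:
jog_arm(rows="0 0 0 0 0 0 1; 0 0 0 0 0 0 1; 0 0 0 0 0 0 0.1; 0 0 0 0 0 0 -0.3; 0 0 0 0 0 0 -0.5", force=5)

```text
time: 16.27
position: [0.4785, 0.3098, 0.1521]
tool_rot: [1.562, 2.722, 0.002]
ft_force: [-0.2, 0.2, 0.8]
grip_width: 0.594
grip_force: 0.0
```

Emit:
jog_arm(rows="0 0 0 0 0 0 -0.5; 0 0 -1 0 0 0 -0.5; 0 0 -4 0 0 0 -0.5; 0 0 -5 0 0 0 -0.5; 0 0 -5 0 0 0 -0.5")

```text
time: 16.9
position: [0.4778, 0.31, 0.3044]
tool_rot: [1.562, 2.722, 0.003]
ft_force: [1.2, 1.2, -0.4]
grip_width: 0.748
grip_force: 0.0
```

Emit:
jog_arm(rows="-3 -4 0 0 0 0 -0.5; -3 -4 0 0 0 0 -0.5; -3 -4 0 0 0 0 -0.5; -3 -4 0 0 0 0 -0.5; -3 -4 0 0 0 0 -0.5")

```text
time: 17.52
position: [0.3808, 0.0779, 0.3026]
tool_rot: [1.565, 2.721, 0.003]
ft_force: [-2.7, 13.1, 11.7]
grip_width: 0.75
grip_force: 0.0
```

Run:
```python
from h import *
d=shot("scene","s5.png");e=shot("top","t5.png")
for q,(x0,x1,y0,y1) in((d,(430,530,230,315)),(e,(100,190,205,300))):
    g=np.zeros((480,640),np.uint8); g[y0:y1,x0:x1]=(q["img"][y0:y1,x0:x1].min(2)>215)
    c=max(cv2.findContours(g,0,2)[0],key=cv2.contourArea).reshape(-1,2)
    print(cv2.minAreaRect((np.array([hit(q,u,v,.158)[:2] for u,v in c])*1000).astype(np.float32)))
cv2.imwrite("pics/c5.png",np.hstack([cv2.resize(i,(400,400),interpolation=cv2.INTER_CUBIC) for i in(d["img"][190:330,410:550],e["img"][190:330,70:210])]))
```

```text
((456.97650146484375, 342.58447265625), (37.79542541503906, 90.92764282226562), 30.649763107299805)
((448.3656921386719, 333.761962890625), (98.73481750488281, 129.42825317382812), 54.206966400146484)
```

View pics/c5.png

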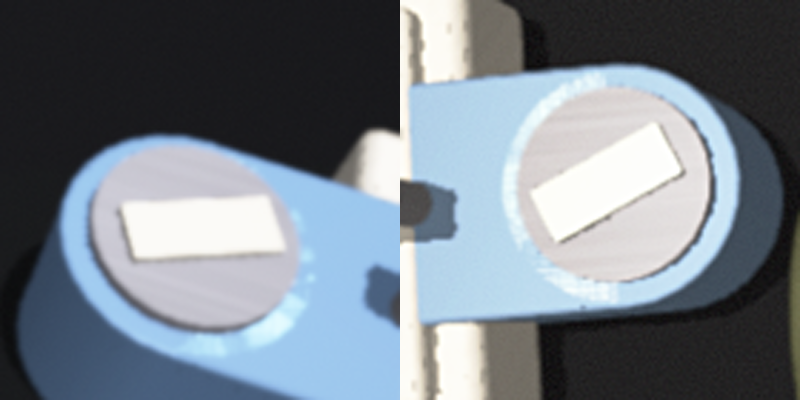

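The tile lies flat in the middle of the stage; the fit gives (0.457, 0.343) against the stage's (0.459, 0.340). The wrist reads 13 N close to the base, so I back off and let it settle.

Emit:
jog_arm(rows="-3 2 0 0 0 0 -0.5; -3 2 0 0 0 0 -0.5; -2 0 0 0 0 0 -0.5; 0 0 0 0 0 0 -0.5; 0 0 0 0 0 0 -0.5")

```text
time: 18.25
position: [0.4551, 0.0315, 0.3025]
tool_rot: [1.561, 2.723, 0.002]
ft_force: [0.0, 0.0, -0.3]
grip_width: 0.751
grip_force: 0.0
```

Emit:
jog_arm(rows="0 0 0 0 0 0 -0.5; 0 0 0 0 0 0 -0.5; 0 0 0 0 0 0 -0.5; 0 0 0 0 0 0 -0.5")

```text
time: 18.75
position: [0.4558, 0.0307, 0.3022]
tool_rot: [1.562, 2.722, 0.002]
ft_force: [0.1, -0.3, -1.5]
grip_width: 0.75
grip_force: 0.0
```

```bash
python3 -c "
from bench import ticket; print(ticket.close_job())"
```

```text
the job is handed in; nothing more can be done
None
```

The job is handed in, with no verdict returned: I tipped the long tile up by about 0.35 rad, took it by its raised end and laid it flat on the stage about 4 mm from its centre; I didn't go near the disc, and the arm ended clear of everything at about 19 s.

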